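# Set the rewinder's label preset on its thumbwheels and load it

### The arm

A 6-joint arm with a two-finger parallel gripper is mounted at the origin on a cart in front of the work surface, level with it; the furniture and walls round the work are solid. World frame = base frame: x ahead of the robot, y to its left, z up, the work surface at z = 0. Lengths are in m, angles in rad, forces in N, time in s.
With the tool pointing down it reaches from about 0.3 to 0.775 m from the base axis. Payload 14.6 kg.
Tool frame: the origin (TCP) lies on the front face of the gripper's body, between the roots of the fingers; the fingertips stand 97 mm ahead of it and the grasp point (between the pads) lies 78 mm ahead of it; z points along the fingers, x is the direction in which the jaws open and shut, and the axes are right-handed (so a half turn about z gives the same grasp; the last joint's range is limited). The gripper opens to 94 mm and grips with 3 to 60 N. Pads are 16 mm wide; open, the fingers measure 119 mm over their backs; the gripper's body (75 mm by 177 mm) begins 78 mm behind the grasp point.
Start: joints at [1.268, 0.3, 1.521, -0, 1.321, -0.067], TCP at [0.128, 0.535, 0.303] pointing down, gripper open.
Joint ranges: [-3.03, 3.03], [-0.79, 2.21], [0.23, 2.52], [-1.04, 4.18], [0, 3.07], [-2.55, 2.55]. Speed limits (rad/s): [2.22, 2.22, 2.57, 3.14, 3.14, 3.14].

### API

Orientations are given as [roll, pitch, yaw] about the fixed x, y, z axes, in that order (R = Rz(yaw) Ry(pitch) Rx(roll)).
In Python, from station import sensors, camera, ctrl gives the robot as it stands.
- The arm moves only by the tool move_arm, never from a script. Its argument "rows" is text: rows parted by semicolons, each of 6 numbers parted by spaces: the shift along the tool's x, y, z in mm, then the turn, a rotation vector about the tool's x, y, z in rad. In form: x y z wx wy wz; .... A call has 1 to 20 rows; each row shifts and turns the pose as measured when the row begins, along the tool's axes as they then stand; what a row does not reach is not made up. A row lasts 1/8 s, in which the tool goes at most 62.5 mm and 10.7 degrees, less where a joint would pass 70% of its speed; a pose out of reach is approached as far as the arm can. A call with a gripper value outside its range is refused whole. "grip" is the opening, from -1 (shut) to 1 (fully open), set as the call begins (left out, the last holds). The fingers move at their own pace and stop on an object; "newtons" is the grip in N (left out, the last holds). Time passes only in rows, so rows that do not move let the fingers close. It gives the time, the measured TCP pose, the force and the opening at its end, in the units of the state.
- sensors.get_obs(): the state, without advancing time (a new reading comes with each control period).
- camera(name): name is "side" or "top" or "wrist"; returns a dict with "color" (480x640x3 uint8, blue, green, red), "z_map" (480x640 float32, m along the optical axis (not along the pixel's ray), 0 where there is no reading), "mtx" (3x3 intrinsics, pixels), "distortion" ([k1, k2, p1, p2, k3] as OpenCV has them; the pictures are not rectified), "position" and "attitude" of the camera in the world; the wrist camera has in their place "hand_eye" (4x4, takes a point from camera to tool coordinates, whose origin is the TCP and whose axes are the tool frame's). Camera axes: x right, y down, z forward; pixel columns grow to the right and rows downward; lengths in m; the calibration is good to about 2 mm. A picture is of the moment at which its call begins: read the wrist's pose just before it.
- ctrl.hand_in(): hands the job in, once; it reports no verdict.
The state is a dict: "time_s": time; "qpos": joint angles; "joint_vel": joint speeds; "tau": joint torques, N m; "ee_pos": TCP position; "eef_rot": TCP orientation; "force": force on the tool from outside, world axes, zero at the start; "moment": the same for the moment, N m; "grip_width": finger opening in m.
Only numpy, scipy, OpenCV 4.12 (cv2) and the standard library are available. Lean on these libraries where they do the work, as an engineer would, in place of code of your own. Each camera call takes 0.05 s, during which the arm holds its last target.

### The job

The next rolls are to carry 275 labels: on the preset unit of the rewinder, turn the three thumbwheels with light fingertip pressure until they read 2, 7, 5 from left to right, each clicked home in its notch, and then push the load key well in (past half of its 8 mm travel) and let it come back out, so that the counter takes over the number. The switches are delicate: never press or push on the unit with 15 N or more, and leave the things lying round it where they are.

Things in the scene. Friction and masses are not known exactly. Their poses are not given: they have to be found in the camera images.
- preset_unit: grey preset unit, fixed: 110 mm deep (x), 190 wide (y), top face 60 mm up. Origin mid-underside; x away from the operator, y left along the wheels, z up. On top, left to right: hundreds, tens, ones wheels (knurled black rims, 54 mm diameter, 14 mm wide, 11 to 17 mm proud: each sits differently deep), 40 mm apart, then the load key. Left of each rim a hood, 13 mm wide and 2.5 mm lower; its window shows the digit
- hundreds_rim (a point): where the crown (highest point, mid-width) of the hundreds rim nominally is, 74 mm above the unit's underside, 60 mm left of its middle; axes as the unit's. The true crown lies up to 3 mm higher or lower: feel for it. Wheel axis 27 mm below the crown, along y. Turn it by pressing a fingertip on the rim and dragging along the unit's x
- tens_rim (a point): where the crown (highest point, mid-width) of the tens rim nominally is, 74 mm above the unit's underside, 20 mm left of its middle; axes as the unit's. The true crown lies up to 3 mm higher or lower: feel for it. Wheel axis 27 mm below the crown, along y. The rim gives only about 0.1 mm/N: press by force, not by height. 6 to 11 N of pressure drives it (friction about 0.5 to 0.7), less slips
- ones_rim (a point): where the crown (highest point, mid-width) of the ones rim nominally is, 74 mm above the unit's underside, 20 mm right of its middle; axes as the unit's. The true crown lies up to 3 mm higher or lower: feel for it. Wheel axis 27 mm below the crown, along y. A sprung notch at each digit holds the wheel: it takes about 2.5 N along the rim to leave a notch
- wheel_hundreds (a joint): angle of the hundreds (left) wheel: digit shown = value / 0.628 (0 to 9, no way round past 9 or 0). Grows when the top of the rim is dragged towards the operator (the unit's -x), 17 mm of rim travel a digit; dragged away (+x) the digit falls. Past half-way between two digits the wheel snaps on to the next; let go, it settles in the nearest
- wheel_tens (a joint): angle of the tens (middle) wheel: digit shown = value / 0.628 (0 to 9, no way round past 9 or 0). Grows when the top of the rim is dragged towards the operator (the unit's -x), 17 mm of rim travel a digit; dragged away (+x) the digit falls. Past half-way between two digits the wheel snaps on to the next; let go, it settles in the nearest
- wheel_ones (a joint): angle of the ones (right) wheel: digit shown = value / 0.628 (0 to 9, no way round past 9 or 0). Grows when the top of the rim is dragged towards the operator (the unit's -x), 17 mm of rim travel a digit; dragged away (+x) the digit falls. Past half-way between two digits the wheel snaps on to the next; let go, it settles in the nearest
- load_key_top (a point): centre of the top of the load key, a square grey push key (24 x 22 mm) to the right of the wheels, 44 mm right of the ones wheel, its top 71 mm above the unit's underside (11 mm above the unit's top face). It moves straight down
- load_key (a joint): travel of the load key in m: 0 out, counted as in beyond 0.004, stop at 0.008; sprung: starts to move at about 1.5 N, 4.3 N at 4 mm, 5 N at 5 mm, 7 N at the stop; comes back by itself
- marker: black marker pen, 135 mm long, lying in front of the unit; origin at the middle of its underside
- finished_roll: finished label roll, 91 mm across, 50 mm high, standing flat to the right of the unit; origin at the middle of its underside
- loupe: black print loupe, 33 mm across, 34 mm high, behind the unit on the left; origin at the middle of its underside
- tally_counter: hand tally counter, 54 mm across, 25 mm high, behind the unit on the left; origin at the middle of its underside

How it is judged:
On the way, in this order (a step that is already met when the one before it is completed fails the run):
1. the wheels read 2, 7, 5, seated in their notches and let go (value of joint wheel_hundreds between 1.1366 and 1.3766 rad and value of joint wheel_tens between 4.2782 and 4.5182 rad and value of joint wheel_ones between 3.0216 and 3.2616 rad and contact force between each of the fingers, the arm and preset_unit below 0.3 N), for 0.2 s.
2. the load key is pushed in while the wheels read 2, 7, 5 (value of joint wheel_hundreds between 1.1366 and 1.3766 rad and value of joint wheel_tens between 4.2782 and 4.5182 rad and value of joint wheel_ones between 3.0216 and 3.2616 rad and value of joint load_key above 0.004 m).
At the end, for the whole second after the job is handed in: wheels at 2, 7, 5 (each within 0.12 rad of the digit times 0.628 rad); load key pushed in over 4 mm after they were set, now out again (under 1 mm); the robot has let go; marker, finished roll, loupe and tally counter within 20 mm of where they were (all of step 1 and value of joint load_key below 0.001 m and distance of each of marker, finished_roll, loupe, tally_counter from where it was at the start of the episode below 0.02 m); the robot touches nothing.
It fails at once if the robot presses or pushes on the preset unit, a wheel or the key with 15 N or more (contact force between any of the fingers, the arm and preset_unit above 15 N).
It fails at once if the marker is moved more than 20 mm (distance of marker from where it was at the start of the episode above 0.02 m).
It fails at once if the finished roll is moved more than 20 mm (distance of finished_roll from where it was at the start of the episode above 0.02 m).
It fails at once if the loupe is moved more than 20 mm (distance of loupe from where it was at the start of the episode above 0.02 m).
It fails at once if the tally counter is moved more than 20 mm (distance of tally_counter from where it was at the start of the episode above 0.02 m).
It also fails if it takes over 72 s, if anything falls off the work surface, if the arm or the gripper's body presses on something with over 40 N, if the wrist force passes 120 N, or if a joint passes its speed limit or range.

## Working session

There is one attempt and no reset: what is moved stays moved. The work goes in short steps, Python scripts to look and compute and a tool call to move; the robot and the scene stay as the last step left them, time stands still between calls to the robot, and variables do not carry over. Pictures are saved under pics/ and viewed, and the job is handed in when it is done.

Besides the shell and the picture viewer there is one more tool, called as a command line: name --argument value ..., lists and objects as JSON in quotes. move_arm: Moves the arm, as the interface text tells. Its arguments: {"type":"object","properties":{"rows":{"type":"string"},"grip":{"type":"number"},"newtons":{"type":"number"}},"required":["rows"]}

```bash
mkdir -p pics; ls
python3 - <<'E'
from station import sensors,camera
import cv2,numpy as np
o=sensors.get_obs();print(o)
for n in("side","top","wrist"):
    c=camera(n);cv2.imwrite(f"pics/{n}0.png",c["color"]);np.save(f"pics/{n}0z.npy",c["z_map"])
    print(n,{k:v for k,v in c.items() if k not in("color","z_map")})
E
```

```text
pics
{'time_s': 0.0, 'qpos': array([ 1.26837350e+00,  3.00470583e-01,  1.52159075e+00,  2.03286374e-05,
        1.32073031e+00, -6.65883165e-02]), 'joint_vel': array([-0.002073  ,  0.00218122, -0.00165686, -0.00073948, -0.00176102,
       -0.00199839]), 'tau': array([-1.30446566e-03, -5.31778944e+01, -3.52747750e+01,  7.07415026e-02,
        2.43245781e-02, -9.58158012e-05]), 'ee_pos': array([0.12845581, 0.53462542, 0.30208247]), 'eef_rot': array([-3.14149323e+00,  1.19502136e-03,  1.33495683e+00]), 'force': array([ 0.06183474, -0.70881918, -0.58502887]), 'moment': array([ 0.03851335,  0.01873604, -0.00591765]), 'grip_width': 0.09406935220588414}
side {'mtx': array([[557.60116454,   0.        , 322.521071  ],
       [  0.        , 557.60116454, 233.61059257],
       [  0.        ,   0.        ,   1.        ]]), 'distortion': array([-0.13139848,  0.        ,  0.        ,  0.        ,  0.        ]), 'position': array([0.38528827, 0.56566375, 0.55614183]), 'attitude': array([-2.12081450e+00,  1.32786535e-03, -3.03288370e+00])}
top {'mtx': array([[516.43516695,   0.        , 310.29216768
[... 232 characters left out ...]
632033,  1.02125452]), 'attitude': array([-3.11401172e+00, -2.25420361e-03, -1.59337910e+00])}
wrist {'mtx': array([[377.1737134 ,   0.        , 320.15232563],
       [  0.        , 377.1737134 , 245.95858343],
       [  0.        ,   0.        ,   1.        ]]), 'distortion': array([0.01339793, 0.        , 0.        , 0.        , 0.        ]), 'hand_eye': array([[ 9.99999177e-01, -1.20770914e-03, -4.32649495e-04,
        -3.73348136e-04],
       [ 1.27923667e-03,  9.64102576e-01,  2.65526999e-01,
        -7.66750283e-02],
       [ 9.64391085e-05, -2.65527334e-01,  9.64103327e-01,
        -8.11158498e-02],
       [ 0.00000000e+00,  0.00000000e+00,  0.00000000e+00,
         1.00000000e+00]])}
```

View pics/top0.png

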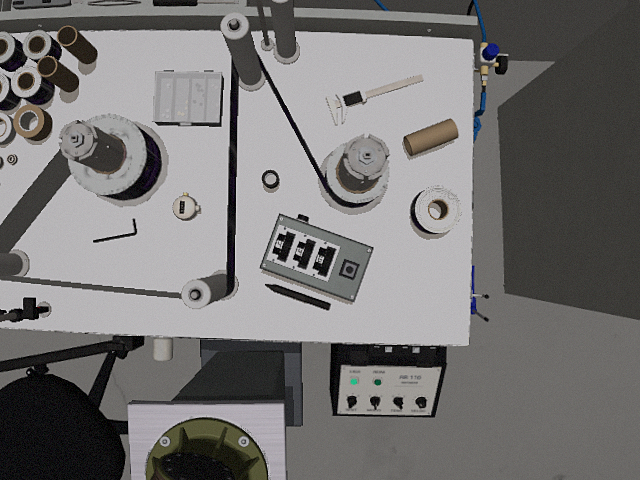

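View pics/side0.png

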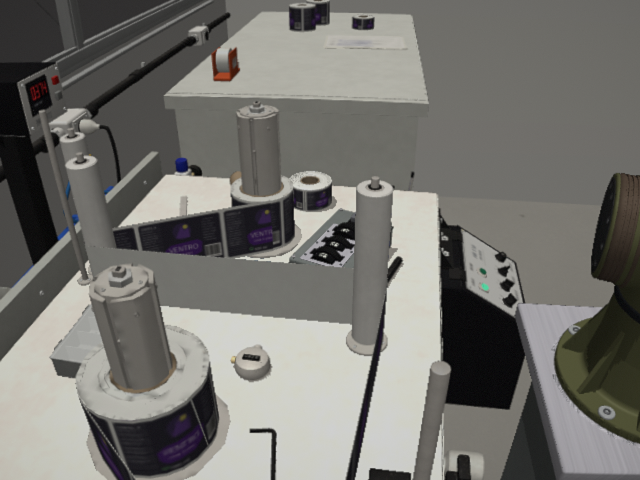

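View pics/wrist0.png

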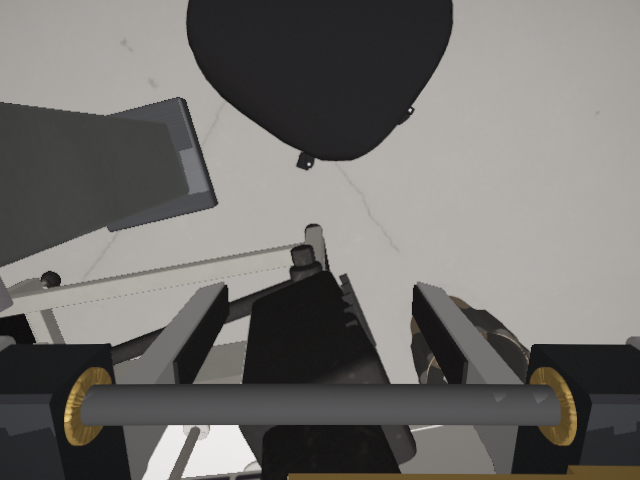

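```bash
cat > h.py <<'E'
import numpy as np,cv2
from scipy.spatial.transform import Rotation as R
def ray(c,px):
    px=np.asarray(px,float).reshape(-1,1,2)
    n=cv2.undistortPoints(px,c["mtx"],np.asarray(c["distortion"])).reshape(-1,2)
    return np.c_[n,np.ones(len(n))]
def pose(c,obs=None):
    if "hand_eye" in c:
        T=np.eye(4);T[:3,:3]=R.from_euler("xyz",obs["eef_rot"]).as_matrix();T[:3,3]=obs["ee_pos"];return T@c["hand_eye"]
    T=np.eye(4);T[:3,:3]=R.from_euler("xyz",c["attitude"]).as_matrix();T[:3,3]=c["position"];return T
def atz(c,px,z,obs=None):
    T=pose(c,obs);d=ray(c,px)@T[:3,:3].T;s=(z-T[2,3])/d[:,2];return T[:3,3]+d*s[:,None]
def atd(c,px,obs=None):
    T=pose(c,obs);r=ray(c,px);z=np.array([c["z_map"][int(round(p[1])),int(round(p[0]))] for p in px]);return T[:3,3]+(r*z[:,None])@T[:3,:3].T
def proj(c,P,obs=None):
    T=np.linalg.inv(pose(c,obs));return cv2.projectPoints(np.asarray(P,float).reshape(-1,3),cv2.Rodrigues(T[:3,:3])[0],T[:3,3],c["mtx"],np.asarray(c["distortion"]))[0].reshape(-1,2)
E
python3 - <<'E'
from h import *
from station import camera
c=camera("top")
cv2.imwrite("pics/t1.png",cv2.resize(c["color"][195:325,245:395],None,fx=5,fy=4.6,interpolation=cv2.INTER_CUBIC))
print(atz(c,[(280,214),(372,246),(355,301),(262,268)],.06).round(4))
print(atd(c,[(285,225),(365,255),(350,292),(265,262),(350,268),(269,179),(370,160),(210,290),(268,285),(330,305)]).round(3))
s=camera("side");np.set_printoptions(suppress=True)
print(proj(c,[[0,0,0],[.128,.535,.3]]))
E
```

```text
[[ 0.5221 -0.1637  0.06  ]
 [ 0.4585 -0.3339  0.06  ]
 [ 0.3569 -0.2997  0.06  ]
 [ 0.4222 -0.128   0.06  ]]
[[ 0.501 -0.173  0.062]
 [ 0.442 -0.32   0.062]
 [ 0.374 -0.291  0.063]
 [ 0.433 -0.134  0.061]
 [ 0.419 -0.291  0.071]
 [ 0.593 -0.142  0.03 ]
 [ 0.584 -0.31   0.261]
 [ 0.396 -0.066  0.247]
 [ 0.387 -0.134  0.009]
 [ 0.346 -0.255  0.01 ]]
[[ 207.03794362  476.99029728]
 [-141.1784459   454.71872947]]
```

View pics/t1.png

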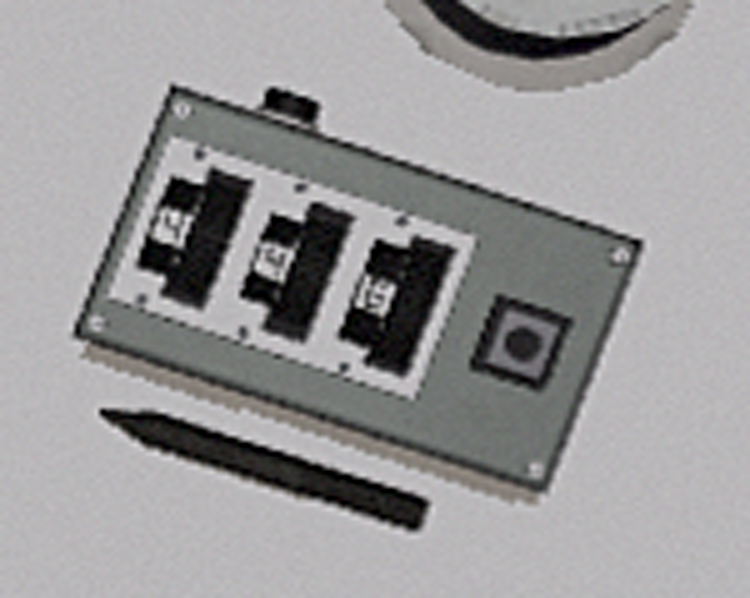

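Run:
```python
from h import *
from station import camera
np.set_printoptions(suppress=True,linewidth=150)
c=camera("top")
k=np.array([(172,88),(640,240),(546,492),(78,337)],float)/[5,4.6]+[245-.4,195-.4]
P=atz(c,k,.06)[:,:2];print(P)
ctr=P.mean(0); ex=(P[0]+P[1]-P[2]-P[3]);ey=(P[0]+P[3]-P[1]-P[2])
print(ctr,np.arctan2(ex[1],ex[0]),np.arctan2(-ey[0],ey[1]),np.linalg.norm(ex)/2,np.linalg.norm(ey)/2)
yaw=(np.arctan2(ex[1],ex[0])*.3+np.arctan2(-ey[0],ey[1])*.7)
U=np.array([[np.cos(yaw),-np.sin(yaw)],[np.sin(yaw),np.cos(yaw)]])
np.savez("unit.npz",c=ctr,yaw=yaw)
for y in(.06,.02,-.02,-.064): print(y,ctr+U@[0,y])
vv,uu=np.mgrid[0:480,0:640];px=np.c_[uu.ravel(),vv.ravel()]
W=atd(c,px);W=W[c["z_map"].ravel()>0]
L=np.c_[(W[:,:2]-ctr)@U,W[:,2]]
# height map, 20mm cells
H=np.zeros((26,24))
for x,y,z in L:
    i=int((x+.26)//.02);j=int((.24-y)//.02)
    if 0<=i<26 and 0<=j<24:H[i,j]=max(H[i,j],z)
print("cols y from .23 down"); 
for i in range(25,-1,-1):print("%5d|"%((i*20-250)),' '.join("%3d"%(h*1000) for h in H[i]))
```

```text
[[ 0.5226349  -0.16179577]
 [ 0.45704831 -0.33496096]
 [ 0.35589704 -0.29742631]
 [ 0.42252985 -0.12465396]]
[ 0.43952752 -0.22970925] -0.3553045349805274 -0.36507324172501465 0.10733205414135621 0.18517204908938537
0.06 [ 0.46078425 -0.17360086]
0.02 [ 0.4466131  -0.21100645]
-0.02 [ 0.43244195 -0.24841205]
-0.064 [ 0.41685369 -0.2895582 ]
cols y from .23 down
  250|   6   5   4 113 111   6   4   7   5   4   6   5   0   0   1   6   4  44  25   4   5   5   5   6
  230|   4   5   5   8 111 113   5   4   6   7   5   3   0   0   0   5   5   5   5   5   5   4   5   7
  210| 113   5   6   5   5 109 114   5   6  10 114 113 251 251 111   3   4   5   6   5  52  54  52   4
  190| 112   5   5   5   5   4 108 114   4  13 114 255 259 257 253 112   7   5   5  54  54  54  53  53
  170| 110   5   6   5   6   6   4  57 114  79 115 254 270 267 255 113  15   6   6  54  55  52  54  54
  150| 106 105   4   6   6   5   5   5   6 113 114 255 260 260 252 114  11   5   6  53  55  54  53  53
  130|   4 115   5   6  36  38   5   4   5  10 114 249 252 252 115 114   7   6   4  52  54  54  53  51
  110|   5 113 
[... 1241 characters left out ...]
53 254 254   5   7   4   6   4   4   4   6   5   4   4   8   4   3   1   0   0   0
 -150| 115 112   0   4   5   6   4   5   3   5   6   5   5   7   4   6   4   0   0   0   0   0   0   0
 -170|   4   4   4   5   5   5   4   6   6   6   4   6   4   3   2   0   0   0   0   0   0   0   0   0
 -190|   6   5   4   6   4   4   4   5   5   4   6   0   0   0   0   0   0   0   0   0   0   0   0   0
 -210|   5   6   4   4   6   4   5   3   0   0   0   0   0   0   0   0   0   0   0   0   0   0   0   0
 -230|   6   5   5   4   3   0   0   0   0   0   0   0   0   0   0   0   0   0   0   0   0   0   0   0
 -250|   3   2   0   0   0   0   0   0   0   0   0   0   0   0   0   0   0   0   0   0   0   0   0   0
```

move_arm --rows "0 0 -50 0 0 0;0 0 -50 0 0 0;-6 58 0 0 0 0.11;-6 58 0 0 0 0.11;-6 58 0 0 0 0.11;-6 58 0 0 0 0.11;-6 58 0 0 0 0.11;-6 58 0 0 0 0.11;-6 58 0 0 0 0.11;-6 58 0 0 0 0.11" --grip -1 --newtons 20

```text
time_s: 1.55
ee_pos: [0.4716, 0.2255, 0.4046]
eef_rot: [3.14, 0.002, 0.434]
force: [0.0, 0.6, -0.2]
grip_width: 0.0004
```

move_arm --rows "-6 56 0 0 0 0.1;-6 56 0 0 0 0.1;-6 56 0 0 0 0.1;-6 56 0 0 0 0.1;-6 56 0 0 0 0.1;-6 56 0 0 0 0.1;-6 56 0 0 0 0.1;-6 40 0 0 0 0.1;0 0 0 0 0 0"

```text
time_s: 2.68
ee_pos: [0.4588, -0.2142, 0.4043]
eef_rot: [3.139, 0.002, -0.4]
force: [0.5, 0.6, -0.3]
grip_width: 0.0007
```

Run:
```python
from h import *
from station import camera,sensors
c=camera("wrist");cv2.imwrite("pics/w1.png",c["color"])
```

```text
(no output)
```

View pics/w1.png

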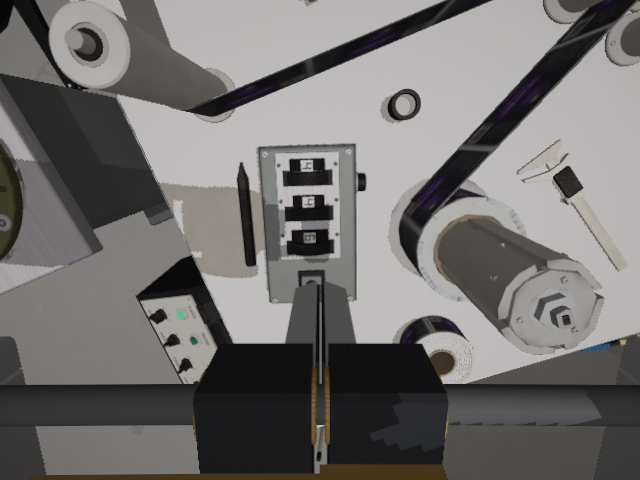

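Run:
```python
import cv2
a=cv2.imread("pics/w1.png")[140:310,250:370]
a=cv2.rotate(a,cv2.ROTATE_90_COUNTERCLOCKWISE)
cv2.imwrite("pics/w1c.png",cv2.resize(a,None,fx=4.7,fy=4.7,interpolation=cv2.INTER_CUBIC))
```

```text
(no output)
```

View pics/w1c.png

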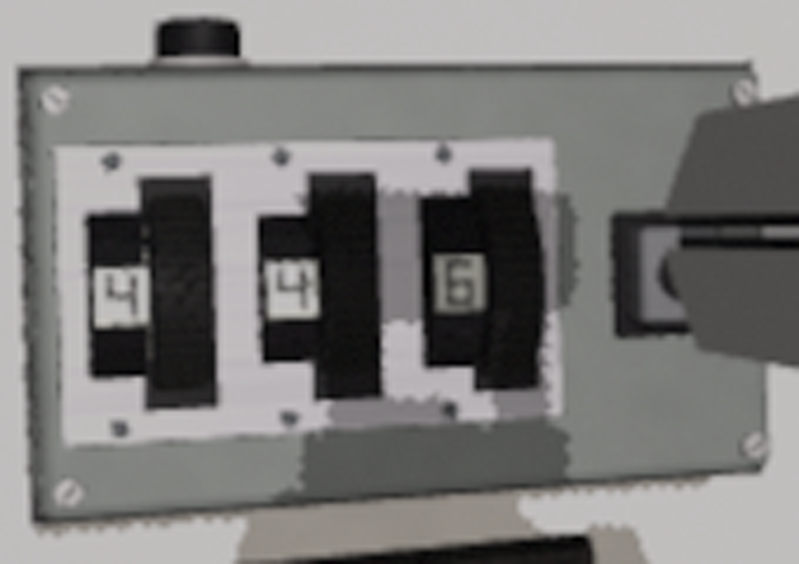

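```bash
cat >> h.py <<'E'
def ups(P):
    ctr=P.mean(0); ex=(P[0]+P[1]-P[2]-P[3]);ey=(P[0]+P[3]-P[1]-P[2])
    return ctr,np.arctan2(ex[1],ex[0]),np.arctan2(-ey[0],ey[1]),np.linalg.norm(ex)/2,np.linalg.norm(ey)/2
E
python3 - <<'E'
from h import *
from station import camera,sensors
o=sensors.get_obs();c=camera("wrist")
def s(x,y): return (250+119.4-y/4.7,140+x/4.7-.4)
P=atz(c,[s(20,68),s(750,65),s(768,470),s(35,522)],.06,o)
print(P);print(ups(P[:,:2]))
d=np.load("unit.npz");print(d["c"],d["yaw"])
# key + rims at height
for n,q,z in(("hund",(178,292),.075),("tens",(347,285),.075),("ones",(507,280),.076)):
    w=atz(c,[s(*q)],z,o)[0];
    y=float(d["yaw"]);U=np.array([[np.cos(y),-np.sin(y)],[np.sin(y),np.cos(y)]]);print(n,w,(w[:2]-d["c"])@U)
E
```

```text
[[ 0.52270658 -0.15972375  0.06      ]
 [ 0.45680356 -0.33003266  0.06      ]
 [ 0.35787616 -0.29398751  0.06      ]
 [ 0.42446264 -0.12203504  0.06      ]]
(array([ 0.44046223, -0.22644474]), np.float64(-0.35785710224242806), np.float64(-0.3693367628600722), np.float64(0.10525353186087777), np.float64(0.1835049857199826))
[ 0.43952752 -0.22970925] -0.36214262970166844
hund [ 0.46169129 -0.17165853  0.075     ] [0.00016009 0.06213769]
tens [ 0.44767645 -0.20824506  0.075     ] [1.60809167e-05 2.29590078e-02]
ones [ 0.43348986 -0.24430539  0.076     ] [-0.00047496 -0.01578845]
```

move_arm --rows "-2.5 0 50 0 0 -0.036;0 0 50 0 0 0;0 0 50 0 0 0;0 0 50 0 0 0;0 0 10 0 0 0;0 0 0 0 0 0;0 0 0 0 0 0"

```text
time_s: 3.65
ee_pos: [0.4616, -0.2055, 0.1931]
eef_rot: [3.139, -0.006, -0.342]
force: [0.7, 0.1, 1.1]
grip_width: 0.0004
```

```bash
cat > st.py <<'E'
from h import *
from station import sensors
o=sensors.get_obs();y=-.364;U=np.array([[np.cos(y),-np.sin(y)],[np.sin(y),np.cos(y)]])
tip=o["ee_pos"]+.097*R.from_euler("xyz",o["eef_rot"]).as_matrix()[:,2]
print("t%.2f tip unit xyz mm"%o["time_s"],np.r_[(tip[:2]-[.440,-.228])@U*1e3,tip[2]*1e3].round(2),"rot",o["eef_rot"].round(4),"F",np.r_[o["force"][:2]@U,o["force"][2]].round(2))
E
python3 st.py
python3 - <<'E'
from station import camera
import cv2
c=camera("wrist");cv2.imwrite("pics/w2.png",c["color"])
E
```

```text
t3.65 tip unit xyz mm [12.73 28.45 96.09] rot [ 3.1388 -0.0059 -0.3424] F [0.59 0.34 1.07]
```

View pics/w2.png

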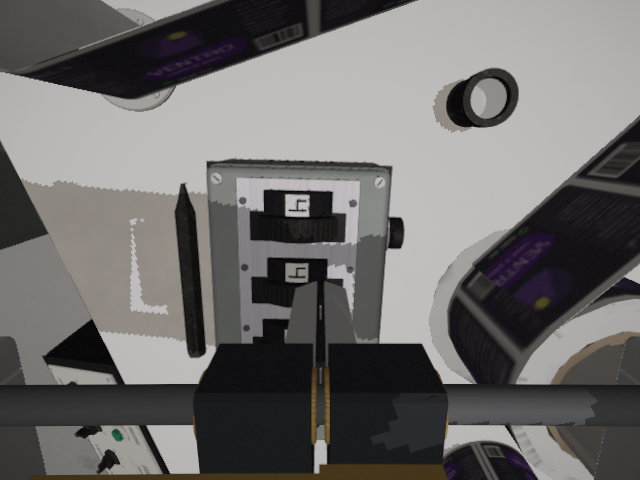

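move_arm --rows "-2.7 8.4 5 0.0028 -0.006 0.022;0 0 0 0 0 0;0 0 0 0 0 0"

```text
time_s: 4.08
ee_pos: [0.4563, -0.2137, 0.19]
eef_rot: [3.141, -0.003, -0.367]
force: [-0.2, -0.5, -0.3]
grip_width: 0.0007
```

```bash
python3 st.py
python3 - <<'E'
from station import camera,sensors
import cv2,numpy as np
o=sensors.get_obs()
c=camera("wrist");cv2.imwrite("pics/w3.png",cv2.resize(c["color"][130:350,190:430],None,fx=3.2,fy=2.7,interpolation=cv2.INTER_CUBIC))
np.savez("w3.npz",p=o["ee_pos"],r=o["eef_rot"])
E
```

```text
t4.08 tip unit xyz mm [10.49 19.19 93.  ] rot [ 3.1413 -0.0033 -0.3666] F [-0.   -0.48 -0.27]
```

View pics/w3.png

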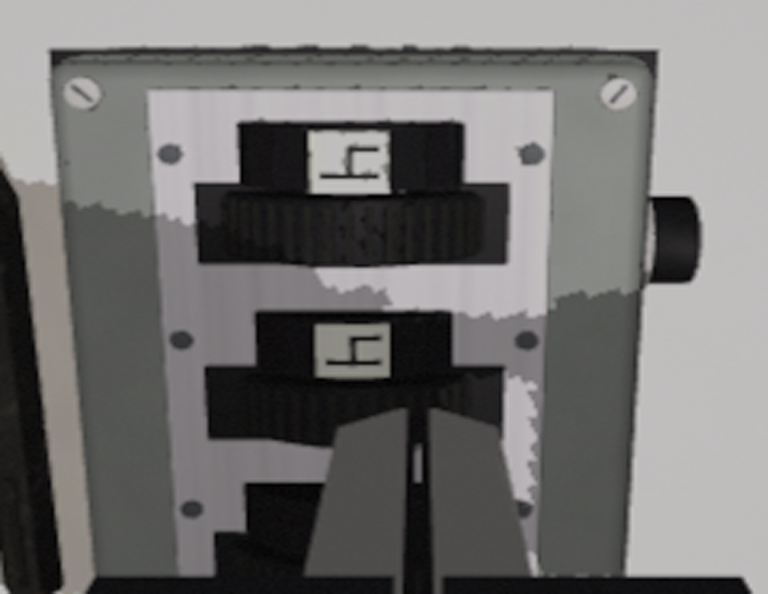

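Run:
```python
from h import *
from station import camera,sensors
o=sensors.get_obs();c=camera("wrist")
y=-.364;U=np.array([[np.cos(y),-np.sin(y)],[np.sin(y),np.cos(y)]])
def s(a,b): return (190+a/3.2-.3,130+b/2.7-.3)
def un(P): return np.c_[(P[:,:2]-[.440,-.228])@U,P[:,2]].round(4)
print(un(atz(c,[s(352,193),s(352,263),s(355,377),s(270,440)],.074,o)))
print("board corners/plate",un(atz(c,[s(62,62),s(650,62),s(148,90),s(553,90),s(170,154),s(532,154),s(181,340),s(526,340),s(191,509)],.06,o)))
print("key/depth",[ (p,un(atd(c,[s(*p)],o))) for p in [(352,225),(290,415),(120,150),(600,250),(270,570)]])
tip=lambda x,yy,z:(R.from_euler("xyz",o["eef_rot"]).as_matrix()@[x,yy,z]+o["ee_pos"])
q=proj(c,[tip(0,-.008,.097),tip(.0125,-.008,.097),tip(0,.008,.097),tip(.0125,-.008,.08),tip(0,-.008,.08)],o);print(((q-[190,130])*[3.2,2.7]).round())
```

```text
[[ 0.0006  0.0664  0.074 ]
 [ 0.0003  0.0525  0.074 ]
 [ 0.0004  0.0286  0.074 ]
 [-0.0148  0.0149  0.074 ]]
board corners/plate [[-0.0488  0.0908  0.06  ]
 [ 0.0509  0.0905  0.06  ]
 [-0.0346  0.0853  0.06  ]
 [ 0.0346  0.0851  0.06  ]
 [-0.0316  0.0724  0.06  ]
 [ 0.0312  0.0722  0.06  ]
 [-0.032   0.0324  0.06  ]
 [ 0.031   0.0321  0.06  ]
 [-0.0323 -0.0076  0.06  ]]
key/depth [((352, 225), array([[0.0003, 0.0597, 0.072 ]])), ((290, 415), array([[-0.0118,  0.0181,  0.0679]])), ((120, 150), array([[-0.041 ,  0.0729,  0.0569]])), ((600, 250), array([[0.0443, 0.0513, 0.0568]])), ((270, 570), array([[-0.0164, -0.0175,  0.0699]]))]
[[412. 416.]
 [492. 416.]
 [413. 495.]
 [499. 453.]
 [412. 453.]]
```

move_arm --rows "-1.5 -0.5 8 0 -0.003 -0.003;0 0 7 0 0 0;0 0 1 0 0 0;0 0 0 0 0 0"

```text
time_s: 4.68
ee_pos: [0.455, -0.2122, 0.1722]
eef_rot: [3.141, 0.001, -0.363]
force: [0.2, -0.4, 0.3]
grip_width: 0.0007
```

```bash
python3 st.py
```

```text
t4.67 tip unit xyz mm [ 8.27 20.07 75.24] rot [ 3.1415e+00  1.0000e-03 -3.6280e-01] F [ 0.32 -0.27  0.3 ]
```

move_arm --rows "0 0 1 0 0 0;0 0 0.5 0 0 0"

```text
time_s: 4.92
ee_pos: [0.4551, -0.2123, 0.1709]
eef_rot: [3.141, 0.001, -0.363]
force: [0.1, 0.4, -0.1]
grip_width: 0.0002
```

move_arm --rows "0 0 0.8 0 0 0"

```text
time_s: 5.05
ee_pos: [0.4551, -0.2123, 0.1701]
eef_rot: [3.141, 0.0, -0.363]
force: [1.2, 0.4, 0.2]
grip_width: 0.0006
```

```bash
python3 st.py
```

```text
t5.05 tip unit xyz mm [ 8.48 20.07 73.11] rot [ 3.1414e+00  5.0000e-04 -3.6270e-01] F [0.98 0.83 0.16]
```

move_arm --rows "0 0 0.8 0 0 0"

```text
time_s: 5.18
ee_pos: [0.4551, -0.2123, 0.1693]
eef_rot: [3.141, 0.0, -0.363]
force: [-0.3, -1.0, -0.0]
grip_width: 0.0004
```

move_arm --rows "0 0 0.7 0 0 0"

```text
time_s: 5.3
ee_pos: [0.4551, -0.2123, 0.1686]
eef_rot: [3.141, 0.0, -0.363]
force: [0.4, -1.0, -0.2]
grip_width: 0.0009
```

```bash
python3 st.py
```

```text
t5.30 tip unit xyz mm [ 8.53 20.05 71.59] rot [ 3.1414e+00  3.0000e-04 -3.6280e-01] F [ 0.73 -0.77 -0.22]
```

move_arm --rows "0 0 0.6 0 0 0"

```text
time_s: 5.42
ee_pos: [0.4551, -0.2123, 0.1679]
eef_rot: [3.141, 0.0, -0.363]
force: [-0.2, 0.2, -0.0]
grip_width: 0.0007
```

move_arm --rows "0 0 0.6 0 0 0"

```text
time_s: 5.55
ee_pos: [0.4552, -0.2123, 0.1674]
eef_rot: [3.141, 0.0, -0.363]
force: [0.2, -0.3, 2.0]
grip_width: 0.0005
```

move_arm --rows "0 0 0.6 0 0 0"

```text
time_s: 5.68
ee_pos: [0.4553, -0.2124, 0.167]
eef_rot: [3.141, -0.0, -0.363]
force: [-0.4, 0.2, 3.9]
grip_width: 0.0008
```

move_arm --rows "0 0 0.6 0 0 0;-2 0 -0.1 0 0 0"

```text
time_s: 5.92
ee_pos: [0.4541, -0.2119, 0.1673]
eef_rot: [3.141, -0.003, -0.363]
force: [4.1, -0.4, 3.5]
grip_width: 0.0007
```

```bash
python3 st.py
```

```text
t5.92 tip unit xyz mm [ 7.7  19.99 70.26] rot [ 3.1411e+00 -2.9000e-03 -3.6270e-01] F [3.93 1.09 3.47]
```

move_arm --rows "-1.5 0 0.4 0 0 0"

```text
time_s: 6.05
ee_pos: [0.4531, -0.2116, 0.1674]
eef_rot: [3.141, -0.005, -0.363]
force: [4.0, -0.6, 5.4]
grip_width: 0.0002
```

```bash
python3 st.py
```

```text
t6.05 tip unit xyz mm [ 6.87 19.95 70.36] rot [ 3.141  -0.0049 -0.3627] F [3.98 0.84 5.44]
```

move_arm --rows "-2 0 0.2 0 -0.005 0;-2 0 0.3 0 -0.003 0"

```text
time_s: 6.3
ee_pos: [0.4499, -0.2103, 0.1677]
eef_rot: [3.141, 0.0, -0.363]
force: [2.2, 0.0, 7.1]
grip_width: 0.0003
```

```bash
python3 st.py
```

```text
t6.30 tip unit xyz mm [ 2.93 19.98 70.71] rot [ 3.1408e+00  5.0000e-04 -3.6280e-01] F [2.02 0.79 7.13]
```

move_arm --rows "-2.5 0 0.25 0 -0.002 0;-2.5 0 0.45 0 -0.002 0"

```text
time_s: 6.55
ee_pos: [0.4454, -0.2086, 0.1678]
eef_rot: [3.141, 0.003, -0.363]
force: [-0.8, 0.7, 8.8]
grip_width: 0.0002
```

```bash
python3 st.py
```

```text
t6.55 tip unit xyz mm [-2.23 20.01 70.77] rot [ 3.1408  0.0035 -0.3627] F [-1.    0.36  8.78]
```

move_arm --rows "-2.5 0 0.5 0 0.002 0;-2.5 0 0.6 0 0.002 0"

```text
time_s: 6.8
ee_pos: [0.4403, -0.2066, 0.1672]
eef_rot: [3.141, 0.0, -0.363]
force: [-2.8, 2.1, 7.9]
grip_width: 0.0005
```

```bash
python3 st.py
```

```text
t6.80 tip unit xyz mm [-7.32 20.03 70.24] rot [ 3.1408e+00  1.0000e-04 -3.6260e-01] F [-3.4   0.99  7.89]
```

move_arm --rows "0 0 -6 0 0 0;8 0 -1 0 0 0;8 0 0 0 0 0;0 0 0 0 0 0"

```text
time_s: 7.3
ee_pos: [0.4558, -0.2125, 0.1737]
eef_rot: [3.141, 0.003, -0.363]
force: [0.3, 0.2, 0.5]
grip_width: 0.0005
```

```bash
python3 st.py;python3 - <<'E'
from station import camera,sensors
import cv2,numpy as np
c=camera("wrist");cv2.imwrite("pics/w4.png",cv2.resize(c["color"][130:350,190:430],None,fx=3.2,fy=2.7,interpolation=cv2.INTER_CUBIC))
E
```

```text
t7.30 tip unit xyz mm [ 8.98 20.06 76.66] rot [ 3.1409e+00  2.8000e-03 -3.6270e-01] F [0.26 0.29 0.45]
```

View pics/w4.png

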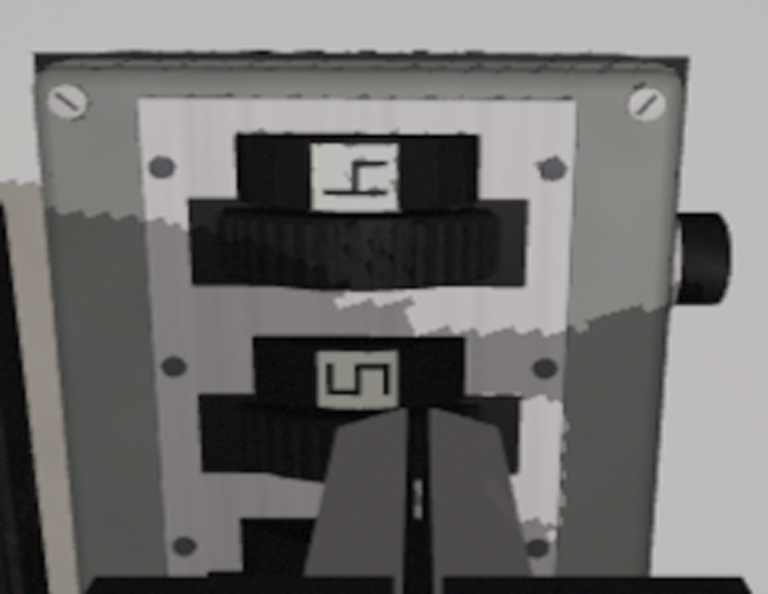

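move_arm --rows "0 0 5 0 0.003 0;0 0 1.3 0 0 0;0 0 0.5 0 0 0"

```text
time_s: 7.72
ee_pos: [0.4556, -0.2124, 0.1666]
eef_rot: [3.141, -0.001, -0.363]
force: [-1.3, 0.9, 6.5]
grip_width: 0.0005
```

```bash
python3 st.py
```

```text
t7.72 tip unit xyz mm [ 9.14 20.06 69.62] rot [ 3.1409e+00 -9.0000e-04 -3.6270e-01] F [-1.47  0.36  6.49]
```

move_arm --rows "-2 0 0.1 0 -0.003 0;-2 0 0.2 0 -0.004 0"

```text
time_s: 7.98
ee_pos: [0.4529, -0.2114, 0.1676]
eef_rot: [3.141, 0.002, -0.363]
force: [2.9, 0.5, 5.0]
grip_width: 0.0005
```

```bash
python3 st.py
```

```text
t7.97 tip unit xyz mm [ 6.03 20.01 70.57] rot [ 3.1406e+00  1.5000e-03 -3.6280e-01] F [2.57 1.5  4.97]
```

move_arm --rows "-2 0 0.35 0 -0.002 0;-2.3 0 0.35 0 -0.002 0;-2.5 0 0.4 0 -0.001 0"

```text
time_s: 8.35
ee_pos: [0.4471, -0.2091, 0.1679]
eef_rot: [3.14, 0.003, -0.363]
force: [1.0, 1.4, 7.7]
grip_width: 0.0005
```

```bash
python3 st.py
```

```text
t8.35 tip unit xyz mm [-0.46 20.05 70.87] rot [ 3.1405  0.0035 -0.3628] F [0.39 1.68 7.69]
```

move_arm --rows "-2.5 0 0.5 0 0.002 0;-2.5 0 0.6 0 0.002 0;-2.5 0 0.7 0 0.001 0"

```text
time_s: 8.72
ee_pos: [0.4396, -0.2062, 0.1672]
eef_rot: [3.14, -0.002, -0.363]
force: [-0.7, 0.9, 8.2]
grip_width: 0.001
```

```bash
python3 st.py
```

```text
t8.72 tip unit xyz mm [-7.94 20.08 70.17] rot [ 3.1404e+00 -1.7000e-03 -3.6260e-01] F [-0.99  0.61  8.25]
```

move_arm --rows "0 0 -6 0 0 0;8 0 -1 0 0 0;8.5 0 0 0 0 0;0 0 0 0 0 0"

```text
time_s: 9.22
ee_pos: [0.4556, -0.2123, 0.1738]
eef_rot: [3.141, 0.001, -0.363]
force: [0.1, -0.0, -0.7]
grip_width: 0.0004
```

```bash
cat > pic.py <<'E'
import sys
from station import camera
import cv2
c=camera("wrist");cv2.imwrite("pics/%s.png"%sys.argv[1],cv2.resize(c["color"][130:350,190:430],None,fx=2.2,fy=2,interpolation=cv2.INTER_CUBIC))
E
python3 st.py;python3 pic.py w5
```

```text
t9.22 tip unit xyz mm [ 8.93 20.11 76.81] rot [ 3.1405e+00  7.0000e-04 -3.6270e-01] F [ 0.14  0.04 -0.68]
```

View pics/w5.png

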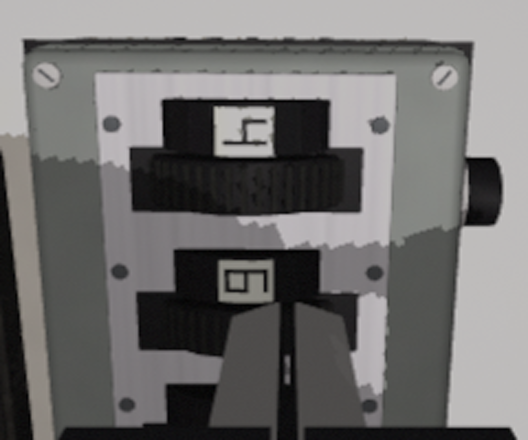

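Tens reads 6 (window at about (247,281)). Third stroke.

move_arm --rows "0 0 5 0 0.001 0;0 0 1.4 0 0 0;0 0 0.5 0 0 0"

```text
time_s: 9.65
ee_pos: [0.4554, -0.2122, 0.1667]
eef_rot: [3.141, -0.001, -0.363]
force: [-0.8, 1.0, 6.5]
grip_width: 0.0002
```

```bash
python3 st.py
```

```text
t9.65 tip unit xyz mm [ 8.89 20.13 69.66] rot [ 3.1405e+00 -9.0000e-04 -3.6270e-01] F [-1.11  0.65  6.51]
```

move_arm --rows "-2 0 0.15 0 -0.003 0;-2 0 0.2 0 -0.004 0;-2 0 0.35 0 -0.002 0"

```text
time_s: 10.02
ee_pos: [0.4512, -0.2106, 0.1677]
eef_rot: [3.14, 0.002, -0.363]
force: [1.5, 0.5, 6.3]
grip_width: 0.0001
```

```bash
python3 st.py
```

```text
t10.03 tip unit xyz mm [ 4.08 20.08 70.74] rot [ 3.1402e+00  1.9000e-03 -3.6280e-01] F [1.22 1.01 6.27]
```

move_arm --rows "-2.3 0 0.35 0 -0.002 0;-2.5 0 0.4 0 -0.001 0;-2.5 0 0.5 0 0.002 0"

```text
time_s: 10.4
ee_pos: [0.4446, -0.2081, 0.1678]
eef_rot: [3.14, 0.0, -0.363]
force: [0.1, 0.3, 8.0]
grip_width: 0.0006
```

move_arm --rows "-2.5 0 0.6 0 0.002 0;-2.5 0 0.7 0 0.001 0"

```text
time_s: 10.65
ee_pos: [0.4395, -0.2061, 0.1671]
eef_rot: [3.14, -0.002, -0.363]
force: [-0.6, 1.8, 7.4]
grip_width: 0.0004
```

move_arm --rows "0 0 -6 0 0 0;0 -5 -3 0 0 0;0 -30 0 0 0 0;0 -5 0 0 0 0;0 0 0 0 0 0"

```text
time_s: 11.28
ee_pos: [0.4533, -0.1674, 0.176]
eef_rot: [3.14, 0.0, -0.363]
force: [0.3, -0.3, 0.2]
grip_width: 0.0003
```

```bash
python3 st.py;python3 pic.py w6
```

```text
t11.28 tip unit xyz mm [-9.22 61.25 79.01] rot [ 3.1399e+00  4.0000e-04 -3.6270e-01] F [ 0.42 -0.2   0.17]
```

View pics/w6.png

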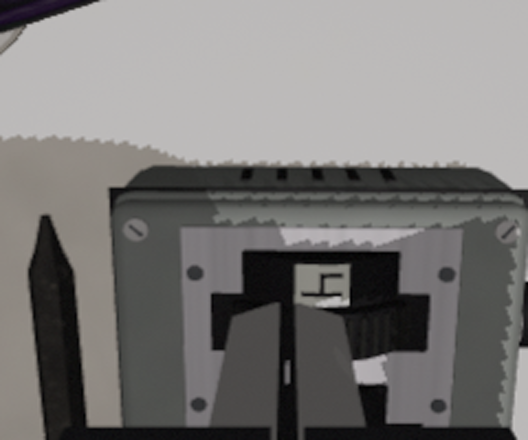

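move_arm --rows "0 1.2 3.5 0.0017 0 0;0 0 0.5 0 0 0"

```text
time_s: 11.58
ee_pos: [0.4524, -0.1696, 0.1716]
eef_rot: [-3.141, 0.001, -0.364]
force: [-0.4, -0.4, 0.4]
grip_width: 0.0006
```

move_arm --rows "0 0 0.7 0 0 0"

```text
time_s: 11.7
ee_pos: [0.4523, -0.1699, 0.1708]
eef_rot: [-3.141, 0.001, -0.365]
force: [-0.5, 0.3, -0.1]
grip_width: 0.0006
```

move_arm --rows "0 0 0.7 0 0 0"

```text
time_s: 11.82
ee_pos: [0.4522, -0.17, 0.17]
eef_rot: [-3.141, 0.001, -0.365]
force: [1.3, 0.9, 0.6]
grip_width: 0.0004
```

move_arm --rows "0 0 0.7 0 0 0"

```text
time_s: 11.95
ee_pos: [0.4523, -0.17, 0.1695]
eef_rot: [-3.141, 0.001, -0.365]
force: [-0.7, 1.0, 5.0]
grip_width: 0.0005
```

```bash
python3 st.py
```

```text
t11.95 tip unit xyz mm [-9.17 58.56 72.5 ] rot [-3.1414e+00  6.0000e-04 -3.6480e-01] F [-1.    0.72  5.04]
```

move_arm --rows "0 0 0.4 0 0 0;2 0 0.1 0 0.003 0;2 0 0.2 0 0.004 0"

```text
time_s: 12.32
ee_pos: [0.4563, -0.1715, 0.1699]
eef_rot: [3.142, -0.007, -0.365]
force: [-0.9, 1.0, 7.9]
grip_width: 0.0007
```

```bash
python3 st.py
```

```text
t12.32 tip unit xyz mm [-4.19 58.58 72.91] rot [ 3.1416 -0.0073 -0.3646] F [-1.22  0.64  7.88]
```

move_arm --rows "2.5 0 0.2 0 -0.002 0;2.5 0 0.4 0 -0.002 0"

```text
time_s: 12.58
ee_pos: [0.4616, -0.1736, 0.1704]
eef_rot: [3.141, -0.006, -0.364]
force: [0.6, 0.2, 4.6]
grip_width: 0.001
```

```bash
python3 st.py
```

```text
t12.57 tip unit xyz mm [ 1.33 58.54 73.38] rot [ 3.1414 -0.0056 -0.3645] F [0.51 0.36 4.61]
```

move_arm --rows "2.5 0 0.7 0 -0.002 0;2.5 0 0.7 0 -0.002 0;2.5 0 0.8 0 -0.001 0"

```text
time_s: 12.95
ee_pos: [0.4696, -0.1766, 0.1688]
eef_rot: [3.141, -0.003, -0.364]
force: [-0.6, 0.3, 5.2]
grip_width: 0.0004
```

```bash
python3 st.py
```

```text
t12.95 tip unit xyz mm [ 9.62 58.52 71.81] rot [ 3.1412e+00 -2.7000e-03 -3.6440e-01] F [-0.69  0.1   5.21]
```

Lift, back, look.

move_arm --rows "0 0 -6 0 0 0;-8 0 -1 0 0 0;-9.5 0 0 0 -0.003 0;0 0 0 0 0 0"

```text
time_s: 13.45
ee_pos: [0.451, -0.1694, 0.175]
eef_rot: [3.141, 0.004, -0.364]
force: [-0.0, -0.0, 0.3]
grip_width: 0.0005
```

```bash
python3 st.py;python3 pic.py w7
```

```text
t13.45 tip unit xyz mm [-10.94  58.63  78.03] rot [ 3.1414  0.0042 -0.3643] F [-0.04 -0.03  0.33]
```

View pics/w7.png

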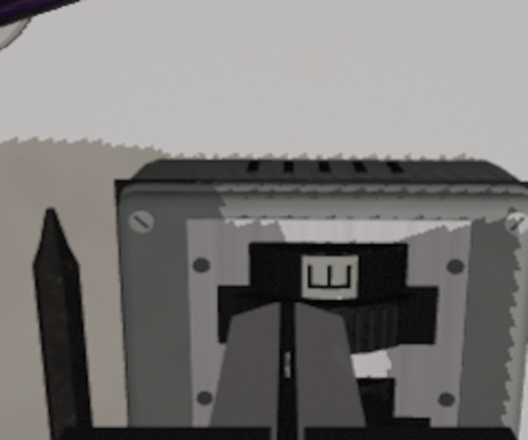

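move_arm --rows "1 0 4.5 0 0.003 0;0 0 1.2 0 0 0;0 0 0.5 0 0 0"

```text
time_s: 13.88
ee_pos: [0.4528, -0.1702, 0.169]
eef_rot: [3.141, -0.0, -0.364]
force: [-2.2, 1.3, 9.4]
grip_width: 0.0006
```

```bash
python3 st.py
```

```text
t13.88 tip unit xyz mm [-8.64 58.57 72.05] rot [ 3.1413e+00 -3.0000e-04 -3.6420e-01] F [-2.56  0.45  9.43]
```

move_arm --rows "2 0 -0.1 0 0.002 0;2 0 0.1 0 0.002 0"

```text
time_s: 14.12
ee_pos: [0.4569, -0.1717, 0.1699]
eef_rot: [3.141, -0.005, -0.364]
force: [-1.4, 1.1, 8.6]
grip_width: 0.0003
```

```bash
python3 st.py
```

```text
t14.12 tip unit xyz mm [-3.73 58.56 72.87] rot [ 3.1412 -0.005  -0.3642] F [-1.73  0.57  8.64]
```

move_arm --rows "2.5 0 0.3 0 -0.001 0;2.5 0 0.45 0 -0.001 0;2.5 0 0.6 0 -0.001 0"

```text
time_s: 14.5
ee_pos: [0.4656, -0.1751, 0.17]
eef_rot: [3.141, -0.007, -0.364]
force: [2.5, -0.0, 3.9]
grip_width: 0.0005
```

```bash
python3 st.py
```

```text
t14.50 tip unit xyz mm [ 5.7  58.5  73.02] rot [ 3.141  -0.0065 -0.3642] F [2.39 0.86 3.86]
```

move_arm --rows "2.5 0 0.8 0 -0.001 0;2.5 0 0.9 0 -0.001 0"

```text
time_s: 14.75
ee_pos: [0.4707, -0.1771, 0.1684]
eef_rot: [3.141, -0.005, -0.364]
force: [0.2, -0.0, 4.0]
grip_width: 0.0004
```

```bash
python3 st.py
```

```text
t14.75 tip unit xyz mm [11.   58.47 71.41] rot [ 3.141  -0.0047 -0.3643] F [0.19 0.02 3.99]
```

move_arm --rows "0 0 -8 0 0 0;-8 0 -8 0 -0.003 0;-8 0 0 0 0 0;0 0 0 0 0 0"

```text
time_s: 15.25
ee_pos: [0.4539, -0.1706, 0.1847]
eef_rot: [3.141, 0.001, -0.364]
force: [-0.1, 0.2, 0.1]
grip_width: 0.0007
```

```bash
python3 st.py;python3 pic.py w8
```

```text
t15.25 tip unit xyz mm [-7.55 58.55 87.72] rot [ 3.1411e+00  9.0000e-04 -3.6430e-01] F [-0.16  0.15  0.13]
```

View pics/w8.png

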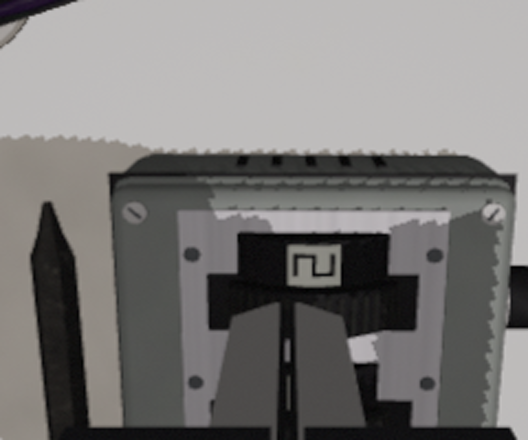

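move_arm --rows "-1.5 40 0 0 0 0;0 38 0 0 0 0;0 0 0 0 0 0"

```text
time_s: 15.68
ee_pos: [0.4244, -0.2447, 0.1846]
eef_rot: [3.141, 0.0, -0.363]
force: [-0.3, 0.5, -0.0]
grip_width: 0.0007
```

```bash
python3 st.py;python3 pic.py w9
```

```text
t15.68 tip unit xyz mm [ -8.66 -21.22  87.63] rot [ 3.1411e+00  5.0000e-04 -3.6290e-01] F [-0.46  0.37 -0.02]
```

View pics/w9.png

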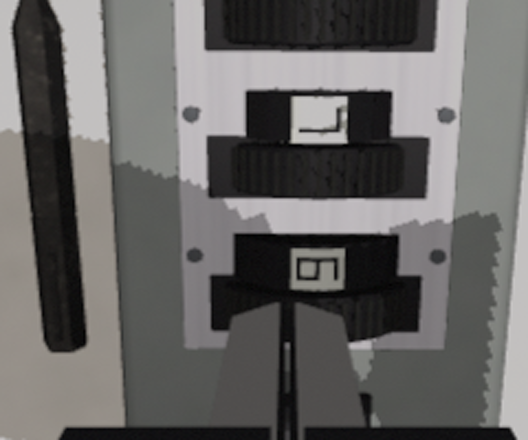

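move_arm --rows "0 -1 8 0 0 0;0 0 1 0 0 0;0 0 0.6 0 0 0"

```text
time_s: 16.1
ee_pos: [0.4257, -0.241, 0.1739]
eef_rot: [-3.141, 0.001, -0.36]
force: [-0.1, -0.5, -0.2]
grip_width: 0.0003
```

move_arm --rows "0 0 0.7 0 0 0"

```text
time_s: 16.23
ee_pos: [0.4259, -0.2407, 0.1732]
eef_rot: [-3.141, 0.001, -0.359]
force: [-0.7, 0.8, -0.2]
grip_width: 0.0006
```

move_arm --rows "0 0 0.7 0 0 0"

```text
time_s: 16.35
ee_pos: [0.426, -0.2406, 0.1725]
eef_rot: [-3.141, 0.001, -0.359]
force: [-0.1, 0.3, 1.3]
grip_width: 0.0005
```

move_arm --rows "0 0 0.7 0 0 0"

```text
time_s: 16.48
ee_pos: [0.4261, -0.2406, 0.172]
eef_rot: [3.142, 0.001, -0.359]
force: [-1.2, -0.2, 4.8]
grip_width: 0.0005
```

```bash
python3 st.py
```

```text
t16.48 tip unit xyz mm [ -8.59 -16.77  75.03] rot [ 3.1415e+00  9.0000e-04 -3.5920e-01] F [-1.01 -0.64  4.76]
```

move_arm --rows "0 0 0.5 0 0 0;2 0 0 0 0.002 0;2 0 0.1 0 0.002 0"

```text
time_s: 16.85
ee_pos: [0.4299, -0.2422, 0.1725]
eef_rot: [3.141, -0.004, -0.359]
force: [-0.7, 1.4, 4.9]
grip_width: 0.0009
```

```bash
python3 st.py
```

```text
t16.85 tip unit xyz mm [ -3.98 -16.85  75.48] rot [ 3.1414 -0.0039 -0.3594] F [-1.18  1.01  4.94]
```

move_arm --rows "2.5 0 0.4 0 0 0;2.5 0 0.5 0 0 0"

```text
time_s: 17.1
ee_pos: [0.4352, -0.2442, 0.1726]
eef_rot: [3.141, -0.006, -0.36]
force: [1.1, 0.4, 4.4]
grip_width: 0.0002
```

```bash
python3 st.py
```

```text
t17.10 tip unit xyz mm [  1.87 -16.89  75.56] rot [ 3.1412 -0.006  -0.3596] F [0.84 0.74 4.39]
```

move_arm --rows "2.5 0 0.7 0 -0.001 0;2.5 0 0.8 0 -0.001 0;2 0 0.8 0 -0.001 0"

```text
time_s: 17.48
ee_pos: [0.4427, -0.2471, 0.171]
eef_rot: [3.141, -0.005, -0.36]
force: [-0.6, 0.5, 5.1]
grip_width: 0.0007
```

```bash
python3 st.py
```

```text
t17.48 tip unit xyz mm [  9.78 -16.95  73.97] rot [ 3.1409 -0.0052 -0.3597] F [-0.74  0.23  5.1 ]
```

move_arm --rows "0 0 -8 0 0 0;-9 15 -6 0 -0.004 0;-1 32 0 0 0 0;0 0 0 0 0 0;0 0 0 0 0 0"

```text
time_s: 18.1
ee_pos: [0.4134, -0.2892, 0.1857]
eef_rot: [3.141, 0.002, -0.36]
force: [-0.1, 0.3, -0.3]
grip_width: 0.0004
```

```bash
python3 st.py;python3 - <<'E'
from station import camera
import cv2
c=camera("wrist");cv2.imwrite("pics/w10.png",cv2.resize(c["color"][60:350,180:440],None,fx=2.7,fy=2,interpolation=cv2.INTER_CUBIC))
E
```

```text
t18.10 tip unit xyz mm [ -3.31 -66.74  88.65] rot [ 3.1412e+00  2.1000e-03 -3.5980e-01] F [-0.21  0.22 -0.33]
```

View pics/w10.png

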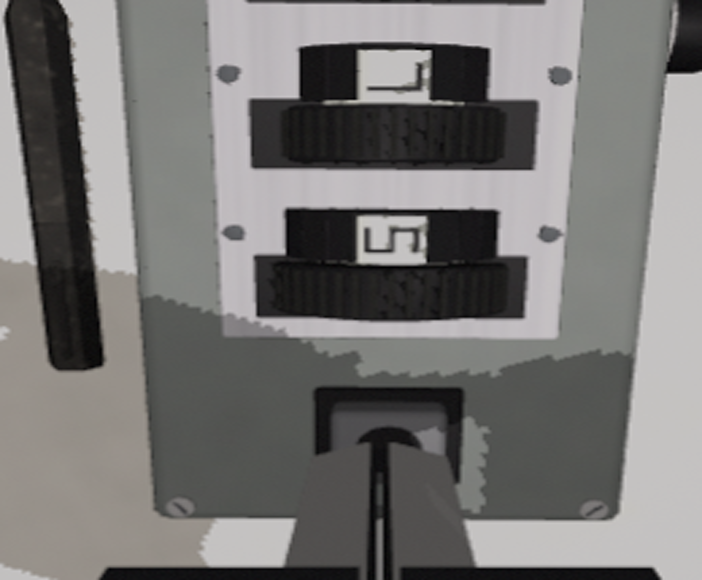

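move_arm --rows "3.3 -2 8 0 0.002 0.004;0 0 7 0 0 0;0 0 0 0 0 0"

```text
time_s: 18.52
ee_pos: [0.4177, -0.2873, 0.1692]
eef_rot: [3.141, 0.001, -0.362]
force: [-0.2, 0.1, 0.7]
grip_width: 0.0006
```

```bash
python3 st.py
```

```text
t18.52 tip unit xyz mm [  0.19 -63.37  72.19] rot [ 3.1414e+00  8.0000e-04 -3.6230e-01] F [-0.21  0.05  0.68]
```

move_arm --rows "0 0 1.5 0 0 0;0 0 1.5 0 0 0"

```text
time_s: 18.77
ee_pos: [0.4179, -0.2873, 0.1663]
eef_rot: [3.141, 0.0, -0.362]
force: [-0.6, 0.5, 3.3]
grip_width: 0.0003
```

move_arm --rows "0 0 1.5 0 0 0;0 0 1 0 0 0"

```text
time_s: 19.02
ee_pos: [0.4179, -0.2873, 0.164]
eef_rot: [3.141, 0.0, -0.362]
force: [-1.3, 1.0, 4.1]
grip_width: 0.0005
```

move_arm --rows "0 0 1 0 0 0;0 0 1 0 0 0"

```text
time_s: 19.27
ee_pos: [0.4179, -0.2873, 0.1622]
eef_rot: [3.141, 0.0, -0.362]
force: [-2.0, 2.5, 5.4]
grip_width: 0.0002
```

```bash
python3 st.py
```

```text
t19.27 tip unit xyz mm [  0.41 -63.34  65.2 ] rot [ 3.1411e+00  2.0000e-04 -3.6200e-01] F [-2.71  1.63  5.43]
```

move_arm --rows "0 0 0.8 0 0 0;0 0 0.4 0 0 0"

```text
time_s: 19.52
ee_pos: [0.4179, -0.2873, 0.1612]
eef_rot: [3.141, 0.0, -0.362]
force: [-2.4, 0.9, 5.3]
grip_width: 0.0006
```

```bash
python3 st.py
```

```text
t19.52 tip unit xyz mm [  0.41 -63.35  64.23] rot [ 3.1411e+00  1.0000e-04 -3.6200e-01] F [-2.56 -0.05  5.28]
```

move_arm --rows "0 0 -8 0 0 0;0 0 -30 0 0 0;0 20 -50 0 0 0;0 30 -50 0 0 0;0 0 0 0 0 0"

```text
time_s: 20.15
ee_pos: [0.3996, -0.3348, 0.3041]
eef_rot: [3.141, 0.001, -0.361]
force: [0.0, 0.7, -1.3]
grip_width: 0.0003
```

```bash
python3 st.py;python3 - <<'E'
from station import camera
import cv2
c=camera("wrist");cv2.imwrite("pics/w11.png",c["color"])
a=cv2.rotate(c["color"][120:350,240:400],cv2.ROTATE_90_COUNTERCLOCKWISE)
cv2.imwrite("pics/w11c.png",cv2.resize(a,None,fx=3.4,fy=3.4,interpolation=cv2.INTER_CUBIC))
c=camera("top");cv2.imwrite("pics/t2.png",c["color"])
E
```

```text
t20.15 tip unit xyz mm [   0.26 -114.27  207.09] rot [ 3.1411e+00  6.0000e-04 -3.6120e-01] F [-0.22  0.69 -1.34]
```

View pics/w11.png

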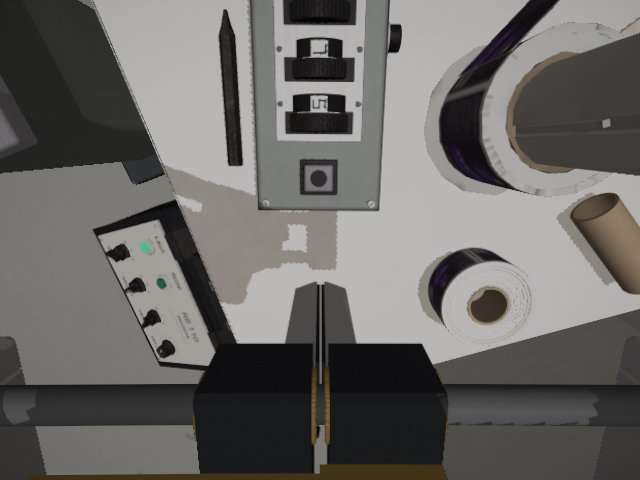

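View pics/w11c.png

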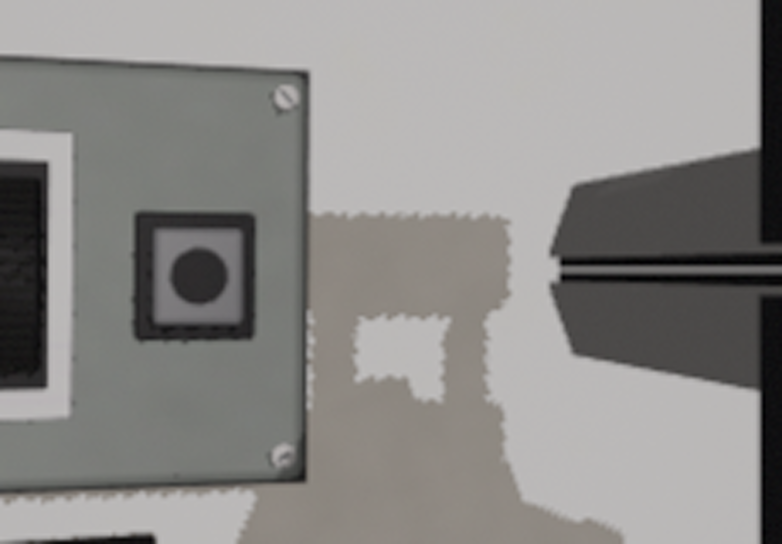

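View pics/t2.png

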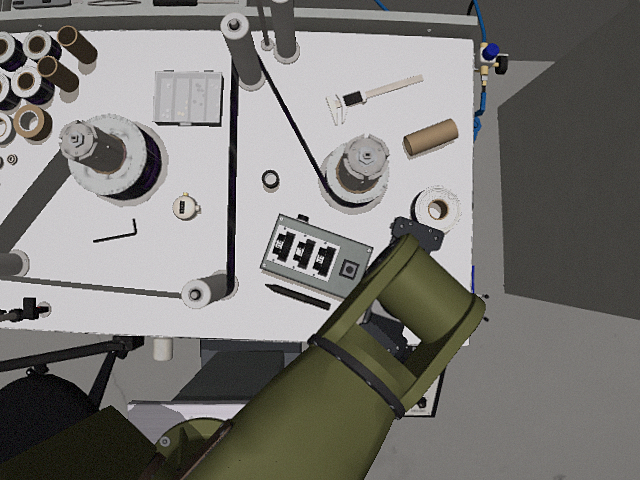

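move_arm --rows "0 -40 -40 0 0 0;0 -40 0 0 0 0;0 0 0 0 0 0;0 0 0 0 0 0"

```text
time_s: 20.75
ee_pos: [0.4284, -0.2545, 0.3356]
eef_rot: [-3.136, 0.016, -0.359]
force: [-0.4, -0.5, -0.4]
grip_width: 0.0002
```

```bash
python3 st.py;python3 - <<'E'
from station import camera
import cv2
c=camera("wrist")
a=cv2.rotate(c["color"][50:300,240:400],cv2.ROTATE_90_COUNTERCLOCKWISE)
cv2.imwrite("pics/w12c.png",cv2.resize(a,None,fx=3.2,fy=3.2,interpolation=cv2.INTER_CUBIC))
E
```

```text
t20.75 tip unit xyz mm [ -2.96 -28.37 238.62] rot [-3.1362  0.0158 -0.3588] F [-0.22 -0.58 -0.38]
```

View pics/w12c.png

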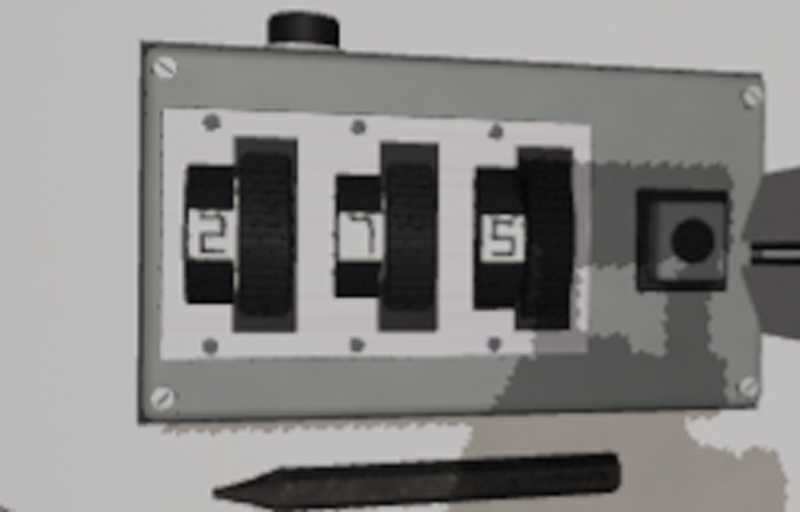

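The windows read 2, 7, 5 at (212,235), (360,235) and (502,235). The key is out and the robot is clear of everything, so I am handing in.

```bash
python3 -c "
from station import ctrl
print(ctrl.hand_in())"
```

```text
the job is handed in; nothing more can be done
None
```

The preset unit now reads 2, 7, 5, the load key has been pushed in and has come back out, and I handed the job in at about 21 s of the 72 s. No verdict came back.

- **Wheels:** They started at 4, 4, 6. With the closed fingertips I dragged the tens wheel up three digits, the hundreds down two and the ones down one. The last wrist picture shows all three digits centred in their windows.
- **Load key:** I pushed it in by about 6–7 mm, judged from the fingertip height (about 64 mm against a key top of 71 mm) and a force of about 5.3 N. There was no direct reading of the key's travel. In the last picture it is out again.
- **Force on the unit:** The highest reading was about 10 N, below the 15 N limit. I only have readings at the end of each move, so a brief peak between them would not show.
- **Surroundings:** The top picture, compared by eye, shows the marker, finished roll, loupe and tally counter where they were. The arm ended well above the unit, with the force reading near zero.

One thing I can't fully explain: while the key was in, the wrist showed a sideways force of about 2–3 N. It may have been the fingertip rubbing the key's collar, and it was gone after I lifted off.

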